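Assemble a small test-sieve stack on the shaker

TASK

Build up the sieve stack on the shaker, one part at a time from the bottom: stand the collecting pan in the middle of the shaker's round rubber pad, then seat the fine sieve in it, then the coarse sieve on that, and the lid on top. Set each part down gently rather than dropping it, so that every collar sits fully home and the stack stands upright and untouched at the end. Leave the other things on the bench where they are.

Things in the scene. Friction and masses are not known exactly. Their poses are not given: they have to be found in the camera images.
- pan_center (a point): collecting pan: a plain round steel dish, the lowest of the three open-topped parts, 56 mm outside diameter, 22 mm tall, 3 mm wall and floor, solid shiny floor, flat underside without a collar, 120 g. Point: on its axis, half-way up (11 mm above its underside); z up along its axis.
- fine_center (a point): fine sieve: open round steel frame, 56 mm outside, 34 mm tall in all, 3 mm wall, dense brass mesh floor 8 mm above its bottom, 100 g. Tapered collar below, 6 mm high (40 mm across at the bottom, 45 at its top): drops into the 50 mm bore of the part beneath until the 56 mm shoulder rests on its rim. Stands upright on its collar. Point: on its axis, 17 mm above its bottom; z up.
- coarse_center (a point): coarse sieve: open round steel frame, 56 mm outside, the tallest, 46 mm in all, 3 mm wall; open mesh floor of thick dark bars 11 mm apart, 120 g. Tapered collar below, 6 mm high (40 mm across at the bottom, 45 at its top): drops into the 50 mm bore of the part beneath until the 56 mm shoulder rests on its rim. Stands upright on its collar. Point: on its axis, 23 mm above its bottom; z up.
- lid_center (a point): lid: closed steel disc, 56 mm across, 6 to 12 mm above its bottom, and upright black knob, 22 mm across, 12 to 36 mm above its bottom; 90 g. Tapered collar below, 6 mm high (40 mm across at the bottom, 45 at its top): drops into the 50 mm bore of the part beneath until the 56 mm shoulder rests on its rim. Stands upright on its collar. Point: middle of the knob, 24 mm above its bottom; z up.
- pad (a point): centre of the flat top of a round black rubber pad, 80 mm across, on the shaker: a fixed grey box 160 x 160 mm. The pad top is 48 mm above the bench, 8 mm above the box. The shaker stands on the robot's left or right; a fixed white balance with a square steel pan (160 x 160 mm, 46 mm high) stands on the other side.
- beaker_center (a point): bystander: small glass beaker, 42 mm diameter, 50 mm tall, loose, among the parts; leave it. Point: its centre.
- vial_center (a point): bystander: small amber jar with a black cap, 30 mm diameter, 45 mm tall, loose; leave it. Point: its centre.
- stopper_center (a point): bystander: black rubber stopper, 30 mm diameter at its top, 26 mm tall, loose; leave it. Point: its centre.

How it is judged:
By the outcome, as a careful person would: the job done as asked, in the order asked, and still so for the second after the job is handed in, with the robot touching nothing.
It also fails if it takes over 128 s, if anything falls off the work surface, if the arm or the gripper's body presses on something with over 40 N, if the wrist force passes 120 N, or if a joint passes its speed limit or range.

ROBOT

A 6-joint arm with a two-finger parallel gripper is mounted at the origin on the work surface. World frame = base frame: x ahead of the robot, y to its left, z up, the work surface at z = 0. Lengths are in m, angles in rad, forces in N, time in s.
With the tool pointing down it reaches from about 0.4 to 0.825 m from the base axis. Payload 7 kg.
Tool frame: the origin (TCP) lies midway between the tips of the shut fingers; the grasp point (between the pads) lies behind it (arm.hold_point_z is the z of the grasp point in the tool frame, in m); z points along the fingers, y is the line along which they close (so a half turn about z gives the same grasp; the last joint's range is limited). The gripper opens to 88 mm and grips with 3 to 60 N. Pads are 19 mm wide; open, the fingers measure 130 mm over their backs; the gripper's body (78 mm by 193 mm) begins 47 mm behind the grasp point.
Start: joints at [-0.856, 0.359, 0.012, 0, -1.224, -0.288], TCP at [0.279, -0.614, 0.227] pointing down, gripper open.
Joint ranges: [-3.07, 3.07], [-1.43, 2.12], [-1.02, 1.25], [-3.03, 1.67], [-3.05, -0], [-3.03, 3.03]. Speed limits (rad/s): [2.39, 2.39, 3.01, 3.14, 3.14, 3.14].

INTERFACE

Orientations are given as a unit quaternion [x, y, z, w].
In Python, from bench import arm gives the robot as it stands.
- The arm moves only by the tool move_arm, never from a script. Its argument "series" is a list of rows, each a list of 7 numbers: the finger opening in cm, from 0 to 8.76, then the shift along the tool's x, y, z in cm, then the turn, a rotation vector about the tool's x, y, z in rad. A call has 1 to 5 rows; each row is the pose to reach, as a shift and turn from the pose commanded when the call began, along the tool's axes at that moment; what a row does not reach only later rows make up. A row lasts 1/12 s, in which the tool goes at most 41.7 mm and 7.16 degrees, less where a joint would pass 70% of its speed; a pose out of reach is approached as far as the arm can. A call with a gripper value outside its range is refused whole. The fingers move at their own pace and stop on an object; "force" is the grip in N (left out, the last holds). Time passes only in rows, so rows that repeat a pose let the fingers close. It gives the time, the measured TCP pose, the force, the opening and the grip force at its end, in the units of the state.
- arm.get_obs(): the state, without advancing time (a new reading comes with each control period).
- arm.camera(name): name is "scene" or "top" or "wrist"; returns the picture (420x560x3 uint8, red, green, blue); there is no depth.
- arm.camera_model(name): a dict with "vfov" (degrees; the focal length in pixels is half the picture's height over the tangent of half this angle, whatever the lens; pixels are square), "cx", "cy" (the principal point, pixels), "extrinsics" (4x4, takes a point from camera to world coordinates); the wrist camera has in their place "tool_from_camera" (4x4, takes a point from camera to tool coordinates, whose origin is the TCP and whose axes are the flange's). Camera axes: x right, y up, looking along -z (the intrinsics and any distortion apply to the point x, -y, -z); pixel columns grow to the right and rows downward; lengths in m; the calibration is good to about 2 mm. A picture is of the moment at which its call begins: read the wrist's pose just before it. camera_model takes no time and is no camera call.
- arm.finish_job(): hands the job in; it is judged then, once.
The state is a dict: "clock": time; "joint_positions": joint angles; "joint_vel": joint speeds; "joint_torque": joint torques, N m; "ee_pos": TCP position; "tool_rot": TCP orientation; "contact_force": force on the tool from outside, world axes, zero at the start; "torque": the same for the moment, N m; "finger_gap": opening from 0.0 (shut) to 1.0 (fully open); "grasp_force": force on a finger pad.
Only numpy, scipy, OpenCV 4.12 (cv2) and the standard library are available. Lean on these libraries where they do the work, as an engineer would, in place of code of your own. Each camera call takes 0.05 s, during which the arm holds its last target. There are 200 camera calls.

## Working session

There is one attempt and no reset: what is moved stays moved. The work goes in short steps, Python scripts to look and compute and a tool call to move; the robot and the scene stay as the last step left them, time stands still between calls to the robot, and variables do not carry over. Pictures are saved under pics/ and viewed, at most 14 in all, crops included, and the job is handed in when it is done.

Besides the shell and the picture viewer there is one more tool, called after "Call:" in YAML: its name, and indented under it one key for each argument. move_arm: Moves the arm, as the interface text tells. Its arguments: {"type":"object","properties":{"series":{"type":"array"},"force":{"type":"number"}},"required":["series"]}

```bash
mkdir -p pics
python3 - <<'E'
from bench import arm
import cv2
o=arm.get_obs();print({k:o[k] for k in('clock','ee_pos','tool_rot','finger_gap')},arm.hold_point_z)
for n in('scene','top','wrist'):
    print(n,arm.camera_model(n)); cv2.imwrite(f'pics/{n}0.png',arm.camera(n)[:,:,::-1])
E
```

```text
{'clock': 0.0, 'ee_pos': array([ 0.27917453, -0.61398733,  0.22561161]), 'tool_rot': array([-2.11704932e-01,  9.77333249e-01,  8.24942529e-04, -2.46887410e-04]), 'finger_gap': 0.9993548321370119} -0.0188
scene {'vfov': 57.119011534809815, 'cx': 277.1093483421452, 'cy': 210.279336701503, 'extrinsics': array([[-0.41134438, -0.71554056,  0.56462156,  0.98903413],
       [ 0.91143062, -0.31645234,  0.26296795,  0.18103632],
       [-0.00948842,  0.62278376,  0.78233647,  0.64730343],
       [ 0.        ,  0.        ,  0.        ,  1.        ]])}
top {'vfov': 42.369974146344376, 'cx': 284.0490470773669, 'cy': 209.67896270769063, 'extrinsics': array([[ 0.02389278,  0.99560848, -0.09051453,  0.48039499],
       [-0.99948373,  0.02184375, -0.0235611 , -0.02627648],
       [-0.02148046,  0.09103074,  0.99561639,  1.09589348],
       [ 0.        ,  0.        ,  0.        ,  1.        ]])}
wrist {'vfov': 70.90108198636926, 'cx': 284.2504421052693, 'cy': 210.33860625646582, 'tool_from_camera': array([[-8.81605501e-05,  9.68347077e-01,  2.49607552e-01,
         6.69297432e-02],
       [ 9.99999863e-01, -4.32514133e-05,  5.20989516e-04,
        -7.92795092e-04],
       [ 5.15294555e-04,  2.49607564e-01, -9.68346941e-01,
        -1.57264822e-01],
       [ 0.00000000e+00,  0.00000000e+00,  0.00000000e+00,
         1.00000000e+00]])}
```

View pics/top0.png

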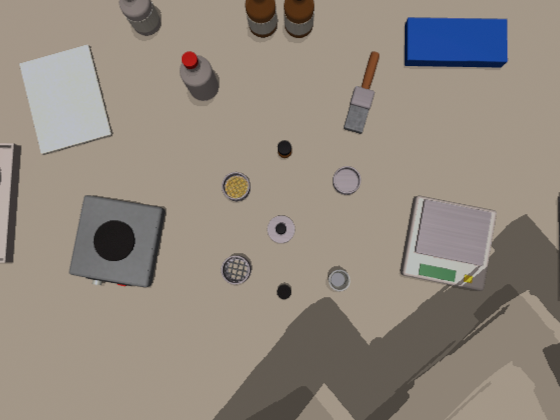

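View pics/scene0.png

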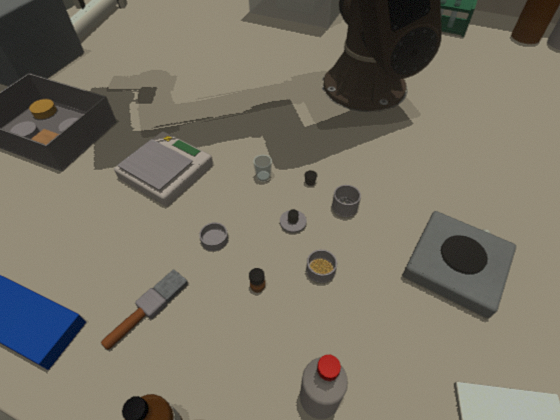

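The top view shows the shaker pad at (114,241), pan (346,181), fine sieve (236,187), coarse sieve (236,270) and lid (281,229). The bystanders are the vial (285,149), stopper (284,292) and beaker (338,280). The scene view agrees, with the shaker on the robot's left.

```bash
cat > h.py <<'E'
import numpy as np,cv2
from bench import arm
from scipy.spatial.transform import Rotation as R
def T(name,o=None):
    m=arm.camera_model(name)
    if name!='wrist': return m,m['extrinsics']
    P=np.eye(4);P[:3,:3]=R.from_quat(o['tool_rot']).as_matrix();P[:3,3]=o['ee_pos']
    return m,P@m['tool_from_camera']
def cast(name,uv,z,o=None):
    m,E=T(name,o);f=210/np.tan(np.radians(m['vfov']/2))
    d=E[:3,:3]@[(uv[0]-m['cx'])/f,-(uv[1]-m['cy'])/f,-1];c=E[:3,3]
    return c+d*(z-c[2])/d[2]
def proj(name,p,o=None):
    m,E=T(name,o);f=210/np.tan(np.radians(m['vfov']/2))
    q=E[:3,:3].T@(np.asarray(p)-E[:3,3]);return m['cx']+f*q[0]/-q[2],m['cy']-f*q[1]/-q[2]
def snap(name,tag):
    o=arm.get_obs();im=arm.camera(name)[:,:,::-1].copy();cv2.imwrite(f'pics/{tag}.png',im);return o,im
def circ(im,uv,r,win=25,p2=12):
    "Hough circle nearest uv of radius about r px (r +-12%), in a 4x crop"
    x0,y0=int(uv[0]-r-win),int(uv[1]-r-win);x0=max(x0,0);y0=max(y0,0)
    c=im[y0:int(uv[1]+r+win),x0:int(uv[0]+r+win)];s=4
    g=cv2.GaussianBlur(cv2.resize(cv2.cvtColor(c,cv2.COLOR_BGR2GRAY),None,fx=s,fy=s,interpolation=cv2.INTER_CUBIC),(0,0),2)
    h=cv2.HoughCircles(g,cv2.HOUGH_GRADIENT,1,20,param1=80,param2=p2,minRadius=int(s*r*.9),maxRadius=int(s*r*1.1))
    if h is None:return None
    return [(round(a/s+x0-.375,1),round(b/s+y0-.375,1),round(q/s,1)) for a,b,q in h[0][:3]]
E
python3 - <<'E'
from h import *
im=cv2.imread('pics/top0.png');f=210/np.tan(np.radians(42.37/2))
for n,uv,z,d in(('pan',(346,181),.022,.056),('fine',(236,187),.034,.056),('coarse',(236,270),.046,.056),('lid',(281,229),.012,.056),('pad',(114,241),.048,.08)):
    r=f*d/2/(1.096-z);c=circ(im,uv,r,6)
    print(n,round(r,1),c,c and [cast('top',q[:2],z).round(4) for q in c])
for n,uv,z in(('knob',(281,229),.036),('vial',(285,149),.045),('stop',(284,292),.026),('beak',(338,280),.05)):print(n,cast('top',uv,z).round(3))
E
```

```text
pan 14.1 [(np.float32(346.2), np.float32(179.8), np.float32(13.0))] [array([ 0.6406, -0.1235,  0.022 ])]
fine 14.3 [(np.float32(236.2), np.float32(187.0), np.float32(14.2))] [array([0.6199, 0.0947, 0.034 ])]
coarse 14.4 [(np.float32(235.8), np.float32(269.5), np.float32(13.6))] [array([0.4579, 0.0889, 0.046 ])]
lid 14.0 None None
pad 20.7 [(np.float32(113.2), np.float32(240.5), np.float32(20.2))] [array([0.5082, 0.3295, 0.048 ])]
knob [0.539 0.004 0.036]
vial [ 0.696 -0.     0.045]
stop [ 0.416 -0.005  0.026]
beak [ 0.443 -0.108  0.05 ]
```

Call:
move_arm:
  series:
    - [8.76, -3.5, 2.0, 0, 0, 0, 0.085]
    - [8.76, -7.0, 4.0, 0, 0, 0, 0.17]
    - [8.76, -10.6, 6.0, 0, 0, 0, 0.256]
    - [8.76, -14.1, 8.0, 0, 0, 0, 0.341]
    - [8.76, -17.6, 9.9, 0, 0, 0, 0.427]

```text
clock: 0.57
ee_pos: [0.3992, -0.4497, 0.2264]
tool_rot: [0.002, 1.0, 0.0, -0.0]
contact_force: [1.9, -0.7, -0.1]
finger_gap: 1.001
grasp_force: 0.0
```

Call:
move_arm:
  series:
    - [8.76, -2.4, 3.2, 0.5, 0, 0, 0]
    - [8.76, -4.8, 6.4, 1, 0, 0, 0]
    - [8.76, -7.2, 9.6, 1.5, 0, 0, 0]
    - [8.76, -9.6, 12.8, 2, 0, 0, 0]
    - [8.76, -12, 16, 2.5, 0, 0, 0]

```text
clock: 0.98
ee_pos: [0.5194, -0.2896, 0.2014]
tool_rot: [0.0, 1.0, 0.0, 0.0]
contact_force: [0.5, -0.5, 0.3]
finger_gap: 1.0
grasp_force: 0.0
```

Call:
move_arm:
  series:
    - [8.76, -2.4, 3.2, 1, 0, 0, 0]
    - [8.76, -4.8, 6.4, 2, 0, 0, 0]
    - [8.76, -7.2, 9.6, 3, 0, 0, 0]
    - [8.76, -9.6, 12.8, 4, 0, 0, 0]
    - [8.76, -12, 16, 5, 0, 0, 0]

```text
clock: 1.4
ee_pos: [0.6394, -0.1296, 0.151]
tool_rot: [0.0, 1.0, 0.0, -0.0]
contact_force: [0.8, -0.6, 0.1]
finger_gap: 0.997
grasp_force: 0.0
```

```bash
cat >> h.py <<'E'
def look(tag,guess,z,d,p2=12,cam='wrist',win=15):
    o,im=snap(cam,tag);g=[*guess,z];uv=proj(cam,g,o);e=proj(cam,[g[0],g[1]+d/2,z],o)
    r=np.hypot(e[0]-uv[0],e[1]-uv[1]);c=circ(im,uv,r,win,p2)
    print('ee',o['ee_pos'].round(4),'expect',np.round(uv,1),round(r,1))
    for q in c or []: print(q,cast(cam,q[:2],z,o).round(4))
E
python3 -c "
from h import *
look('w1',(.6406,-.1235),.022,.056)"
```

```text
ee [ 0.6394 -0.1296  0.151 ] expect [291.3 204.4] 28.1
(np.float32(290.0), np.float32(203.8), np.float32(25.5)) [ 0.6399 -0.1248  0.022 ]
(np.float32(290.5), np.float32(208.8), np.float32(30.3)) [ 0.6451 -0.1243  0.022 ]
(np.float32(285.5), np.float32(201.0), np.float32(25.4)) [ 0.6371 -0.1293  0.022 ]
```

View pics/w1.png

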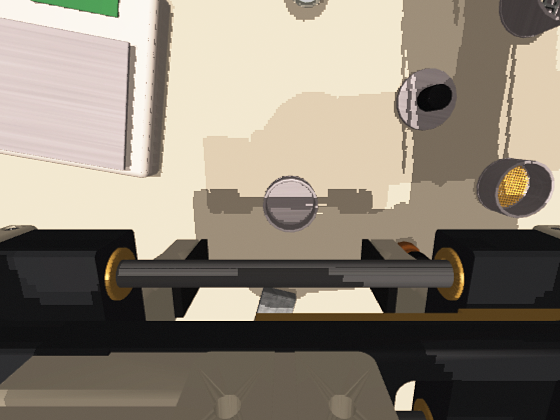

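The wrist view shows the pan at (290,203), which gives (0.640, -0.1247) and matches the top view. I'll descend and grip.

Call:
move_arm:
  series:
    - [8.76, -0.05, 0.5, 3, 0, 0, 0]
    - [8.76, -0.05, 0.5, 7, 0, 0, 0]
    - [8.76, -0.05, 0.5, 11, 0, 0, 0]
    - [8.76, -0.05, 0.5, 13.5, 0, 0, 0]
    - [8.76, -0.05, 0.5, 14.0, 0, 0, 0]

```text
clock: 1.87
ee_pos: [0.6353, -0.1264, 0.006]
tool_rot: [0.0, 1.0, 0.0, -0.004]
contact_force: [-0.1, 0.1, -0.1]
finger_gap: 0.998
grasp_force: 0.0
```

Call:
move_arm:
  series:
    - [8.76, 0, 0, 0.4, 0, 0, 0]
    - [8.76, 0, 0, 0.8, 0, 0, 0]
    - [6.2, 0, 0, 0.8, 0, 0, 0]
    - [6.2, 0, 0, 0.8, 0, 0, 0]
    - [6.2, 0, 0, 0.8, 0, 0, 0]
  force: 15

```text
clock: 2.28
ee_pos: [0.6402, -0.1265, 0.0053]
tool_rot: [0.0, 1.0, 0.0, 0.001]
contact_force: [0.5, 0.3, 0.3]
finger_gap: 0.832
grasp_force: 0.0
```

Call:
move_arm:
  series:
    - [5.0, 0, 0, 0, 0, 0, 0]
    - [5.0, 0, 0, 0, 0, 0, 0]
    - [5.0, 0, 0, 0, 0, 0, 0]
    - [5.0, 0, 0, 0, 0, 0, 0]
    - [5.0, 0, 0, 0, 0, 0, 0]
  force: 15

```text
clock: 2.7
ee_pos: [0.6396, -0.1264, 0.0043]
tool_rot: [-0.0, 1.0, -0.0, 0.0]
contact_force: [-0.6, 1.3, 5.3]
finger_gap: 0.62
grasp_force: 15.0
```

Call:
move_arm:
  series:
    - [5.0, 0, 0, -1, 0, 0, 0]
    - [5.0, 0, 0, -3, 0, 0, 0]
    - [5.0, 0, 0, -6, 0, 0, 0]
    - [5.0, 0, 0, -9, 0, 0, 0]
    - [5.0, 0, 0, -12, 0, 0, 0]

```text
clock: 3.12
ee_pos: [0.6385, -0.1266, 0.1248]
tool_rot: [0.0, 1.0, -0.0, -0.001]
contact_force: [1.2, 0.9, -0.9]
finger_gap: 0.621
grasp_force: 15.0
```

Call:
move_arm:
  series:
    - [5.0, 0.6, 2, 0, 0, 0, 0]
    - [5.0, 1.5, 5, 0, 0, 0, 0]
    - [5.0, 2.4, 8, 0, 0, 0, 0]
    - [5.0, 3.3, 11, 0, 0, 0, 0]
    - [5.0, 4.2, 14, 0, 0, 0, 0]

```text
clock: 3.53
ee_pos: [0.5963, 0.0144, 0.1239]
tool_rot: [0.0, 1.0, 0.0, -0.0]
contact_force: [0.8, 0.8, -1.8]
finger_gap: 0.622
grasp_force: 15.0
```

Call:
move_arm:
  series:
    - [5.0, 0.9, 3.2, 0, 0, 0, 0]
    - [5.0, 1.8, 6.4, 0, 0, 0, 0]
    - [5.0, 2.7, 9.6, 0, 0, 0, 0]
    - [5.0, 3.6, 12.8, 0, 0, 0, 0]
    - [5.0, 4.5, 16, 0, 0, 0, 0]

```text
clock: 3.95
ee_pos: [0.5513, 0.1748, 0.124]
tool_rot: [0.0, 1.0, -0.0, -0.0]
contact_force: [0.6, 0.4, -1.4]
finger_gap: 0.619
grasp_force: 15.0
```

Call:
move_arm:
  series:
    - [5.0, 0.9, 3.2, 0, 0, 0, 0]
    - [5.0, 1.8, 6.4, 0, 0, 0, 0]
    - [5.0, 2.7, 9.6, 0, 0, 0, 0]
    - [5.0, 3.6, 12.5, 0, 0, 0, 0]
    - [5.0, 4.5, 14, 0, 0, 0, 0]

```text
clock: 4.37
ee_pos: [0.5067, 0.3163, 0.1239]
tool_rot: [-0.001, 1.0, 0.0, 0.0]
contact_force: [1.2, -0.2, -0.6]
finger_gap: 0.626
grasp_force: 15.0
```

Call:
move_arm:
  series:
    - [5.0, 0, 0, 0, 0, 0, 0]
    - [5.0, 0, 0, 0, 0, 0, 0]

```text
clock: 4.53
ee_pos: [0.5065, 0.3142, 0.1236]
tool_rot: [-0.001, 1.0, -0.0, -0.0]
contact_force: [1.5, -1.0, -1.0]
finger_gap: 0.616
grasp_force: 15.0
```

```bash
python3 -c "
from h import *
look('w2',(.508,.3295),.048,.08)
look('t2',(.508,.3295),.048,.08,cam='top')"
```

```text
ee [0.5065 0.3142 0.1236] expect [304.  219.8] 48.7
(np.float32(303.5), np.float32(219.2), np.float32(47.9)) [0.5075 0.3291 0.048 ]
(np.float32(284.8), np.float32(257.5), np.float32(48.4)) [0.5414 0.3138 0.048 ]
(np.float32(301.2), np.float32(223.8), np.float32(52.8)) [0.5114 0.3273 0.048 ]
ee [0.5069 0.3134 0.1236] expect [113.2 240.6] 20.4
```

View pics/w2.png

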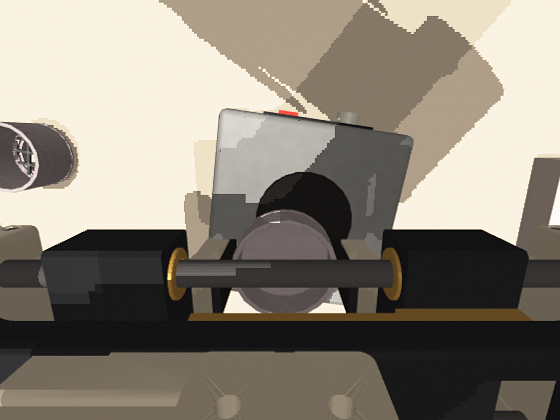

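Pan is held level, centred at about (285,262) in the wrist view. The pad fits at (303.5,219), which gives (0.5077, 0.3292). I'll check where the pan sits in the grasp before lowering.

```bash
python3 -c "
from h import *
look('w3',(.5065,.3134),.1415,.056,win=10)
o=arm.get_obs();print([cast('wrist',p,.1415,o).round(4) for p in((285,211),(285,314),(232,262),(337,262))])"
```

```text
ee [0.5072 0.313  0.1236] expect [286.6 266.8] 54.5
(np.float32(284.2), np.float32(258.2), np.float32(49.4)) [0.5017 0.3122 0.1415]
(np.float32(283.8), np.float32(263.2), np.float32(54.3)) [0.5045 0.312  0.1415]
(np.float32(276.5), np.float32(262.5), np.float32(57.9)) [0.5041 0.3082 0.1415]
[array([0.4771, 0.3123, 0.1415]), array([0.5342, 0.3123, 0.1415]), array([0.504 , 0.2852, 0.1415]), array([0.504 , 0.3389, 0.1415])]
```

Call:
move_arm:
  series:
    - [5.0, -0.25, 1.7, 0, 0, 0, 0]
    - [5.0, -0.25, 1.7, 2, 0, 0, 0]
    - [5.0, -0.25, 1.7, 4.5, 0, 0, 0]
    - [5.0, -0.25, 1.7, 6, 0, 0, 0]
    - [5.0, -0.25, 1.7, 6.6, 0, 0, 0]

```text
clock: 5.1
ee_pos: [0.5091, 0.3283, 0.0551]
tool_rot: [0.001, 1.0, -0.001, -0.001]
contact_force: [-0.3, -0.9, -2.0]
finger_gap: 0.617
grasp_force: 15.0
```

Call:
move_arm:
  series:
    - [5.0, 0, 0, 0, 0, 0, 0]
    - [5.0, 0, 0, 0.1, 0, 0, 0]
    - [5.0, 0, 0, 0.2, 0, 0, 0]
    - [5.0, 0, 0, 0.3, 0, 0, 0]
    - [5.0, 0, 0, 0.3, 0, 0, 0]

```text
clock: 5.52
ee_pos: [0.5101, 0.3308, 0.0554]
tool_rot: [0.0, 1.0, 0.001, 0.0]
contact_force: [-0.5, -0.3, -1.8]
finger_gap: 0.623
grasp_force: 15.0
```

Call:
move_arm:
  series:
    - [5.0, 0, 0, 0.1, 0, 0, 0]
    - [5.0, 0, 0, 0.15, 0, 0, 0]
    - [5.0, 0, 0, 0.2, 0, 0, 0]
    - [5.0, 0, 0, 0.2, 0, 0, 0]

```text
clock: 5.85
ee_pos: [0.5097, 0.3305, 0.0525]
tool_rot: [0.0, 1.0, 0.0, -0.0]
contact_force: [-0.0, -0.2, -1.3]
finger_gap: 0.622
grasp_force: 15.0
```

Call:
move_arm:
  series:
    - [5.0, 0, 0, 0.05, 0, 0, 0]
    - [5.0, 0, 0, 0.1, 0, 0, 0]
    - [5.0, 0, 0, 0.1, 0, 0, 0]

```text
clock: 6.1
ee_pos: [0.5098, 0.3306, 0.0523]
tool_rot: [-0.0, 1.0, 0.0, 0.0]
contact_force: [-3.2, -1.0, 5.3]
finger_gap: 0.625
grasp_force: 15.0
```

Call:
move_arm:
  series:
    - [6.5, 0, 0, 0, 0, 0, 0]
    - [7.5, 0, 0, 0, 0, 0, 0]
    - [8.7, 0, 0, 0, 0, 0, 0]
    - [8.7, 0, 0, 0, 0, 0, 0]
    - [8.7, 0, 0, 0, 0, 0, 0]

```text
clock: 6.52
ee_pos: [0.5098, 0.3305, 0.0515]
tool_rot: [0.0, 1.0, -0.0, -0.0]
contact_force: [-0.1, -0.3, 0.5]
finger_gap: 0.936
grasp_force: 0.0
```

Call:
move_arm:
  series:
    - [8.7, 0, 0, -1, 0, 0, 0]
    - [8.7, 0, 0, -3, 0, 0, 0]
    - [8.7, 0, 0, -6, 0, 0, 0]
    - [8.7, 0, 0, -9, 0, 0, 0]
    - [8.7, 0, 0, -11, 0, 0, 0]

```text
clock: 6.93
ee_pos: [0.5106, 0.331, 0.1653]
tool_rot: [-0.0, 1.0, 0.001, 0.001]
contact_force: [0.9, 0.8, 1.3]
finger_gap: 0.992
grasp_force: 0.0
```

```bash
python3 -c "
from h import *
look('w4',(.5077,.3295),.07,.056,win=10)
look('w4b',(.5077,.3295),.048,.08,win=10)"
```

```text
ee [0.5106 0.331  0.1653] expect [283.3 208.5] 31.7
(np.float32(283.5), np.float32(210.0), np.float32(31.6)) [0.5091 0.3297 0.07  ]
(np.float32(287.8), np.float32(206.2), np.float32(34.6)) [0.5056 0.3335 0.07  ]
(np.float32(284.8), np.float32(215.5), np.float32(33.5)) [0.5142 0.3308 0.07  ]
ee [0.5121 0.3322 0.1691] expect [281.7 199.9] 41.4
(np.float32(281.2), np.float32(200.0), np.float32(40.9)) [0.5078 0.329  0.048 ]
(np.float32(278.5), np.float32(195.5), np.float32(44.8)) [0.5034 0.3264 0.048 ]
(np.float32(283.5), np.float32(194.5), np.float32(45.4)) [0.5024 0.3312 0.048 ]
```

View pics/w4b.png

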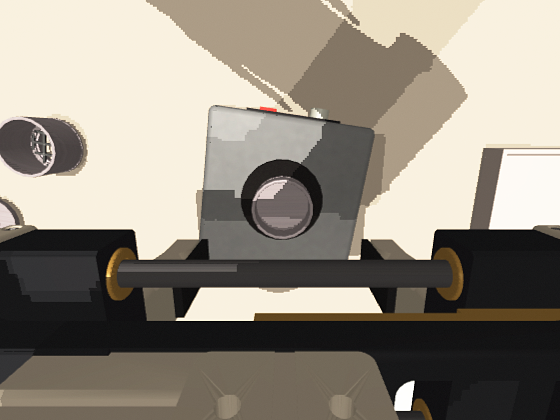

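The pan stands in the middle of the pad: its rim is at (283.5,210), giving (0.509, 0.330), within about 1.5 mm of the pad centre. Next, the fine sieve.

Call:
move_arm:
  series:
    - [8.7, -1, -2, 0, 0, 0, 0]
    - [8.7, -2, -4.5, 0, 0, 0, 0]
    - [8.7, -3.2, -7, 0, 0, 0, 0]
    - [8.7, -4.4, -9.5, 0, 0, 0, 0]
    - [8.7, -5.6, -12, 0, 0, 0, 0]

```text
clock: 7.45
ee_pos: [0.5658, 0.2093, 0.1617]
tool_rot: [-0.0, 1.0, -0.0, -0.0]
contact_force: [0.7, 0.0, 0.2]
finger_gap: 0.995
grasp_force: 0.0
```

Call:
move_arm:
  series:
    - [8.7, -1.2, -2.7, 0, 0, 0, 0]
    - [8.7, -2.4, -5.2, 0, 0, 0, 0]
    - [8.7, -3.6, -7.7, 0, 0, 0, 0]
    - [8.7, -4.7, -10, 0, 0, 0, 0]
    - [8.7, -5.3, -11.5, 0, 0, 0, 0]

```text
clock: 7.87
ee_pos: [0.6193, 0.0933, 0.1614]
tool_rot: [0.001, 1.0, -0.0, -0.0]
contact_force: [0.6, 0.6, 0.4]
finger_gap: 0.991
grasp_force: 0.0
```

Call:
move_arm:
  series:
    - [8.7, 0, 0, 0, 0, 0, 0]
    - [8.7, 0, 0, 0, 0, 0, 0]
    - [8.7, 0, 0, 0, 0, 0, 0]

```text
clock: 8.12
ee_pos: [0.6185, 0.0957, 0.1615]
tool_rot: [0.0, 1.0, 0.0, -0.0]
contact_force: [0.4, 0.4, -0.3]
finger_gap: 0.989
grasp_force: 0.0
```

```bash
python3 -c "
from h import *
look('w5',(.6199,.0947),.034,.056)"
```

```text
ee [0.6185 0.0957 0.1615] expect [284.2 205.1] 28.2
(np.float32(286.0), np.float32(206.2), np.float32(25.8)) [0.621  0.0965 0.034 ]
(np.float32(286.2), np.float32(212.0), np.float32(30.8)) [0.627  0.0967 0.034 ]
(np.float32(284.2), np.float32(201.5), np.float32(30.8)) [0.6162 0.0947 0.034 ]
```

View pics/w5.png

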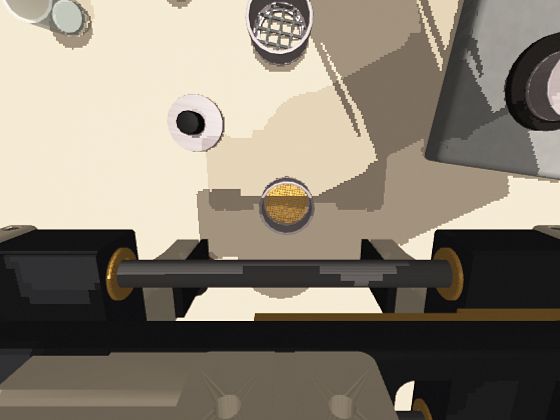

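Fine sieve rim is at (286,206), which gives (0.621, 0.0965). Descending and gripping.

Call:
move_arm:
  series:
    - [8.7, -0.2, 0.1, 3, 0, 0, 0]
    - [8.7, -0.2, 0.1, 7, 0, 0, 0]
    - [8.7, -0.2, 0.1, 11, 0, 0, 0]
    - [8.7, -0.2, 0.1, 13.5, 0, 0, 0]
    - [8.7, -0.2, 0.1, 14.4, 0, 0, 0]

```text
clock: 8.58
ee_pos: [0.6177, 0.0966, 0.0133]
tool_rot: [-0.0, 1.0, -0.001, -0.003]
contact_force: [-1.6, 0.0, -0.8]
finger_gap: 0.999
grasp_force: 0.0
```

Call:
move_arm:
  series:
    - [8.7, 0, 0, 0.3, 0, 0, 0]
    - [8.0, 0, 0, 0.5, 0, 0, 0]
    - [6.2, 0, 0, 0.5, 0, 0, 0]
    - [6.2, 0, 0, 0.5, 0, 0, 0]
    - [6.2, 0, 0, 0.5, 0, 0, 0]

```text
clock: 9.0
ee_pos: [0.6218, 0.097, 0.0144]
tool_rot: [-0.0, 1.0, 0.001, 0.001]
contact_force: [0.3, -1.5, -0.2]
finger_gap: 0.756
grasp_force: 0.0
```

Call:
move_arm:
  series:
    - [5.0, 0, 0, 0, 0, 0, 0]
    - [5.0, 0, 0, 0, 0, 0, 0]
    - [5.0, 0, 0, 0, 0, 0, 0]
    - [5.0, 0, 0, 0, 0, 0, 0]
    - [5.0, 0, 0, 0, 0, 0, 0]

```text
clock: 9.42
ee_pos: [0.6213, 0.0967, 0.0136]
tool_rot: [-0.0, 1.0, 0.0, 0.001]
contact_force: [-2.3, 1.0, 5.8]
finger_gap: 0.634
grasp_force: 15.0
```

Call:
move_arm:
  series:
    - [5.0, 0, 0, -1, 0, 0, 0]
    - [5.0, 0, 0, -3, 0, 0, 0]
    - [5.0, 0, 0, -6, 0, 0, 0]
    - [5.0, 0, 0, -10, 0, 0, 0]
    - [5.0, 0, 0, -14, 0, 0, 0]

```text
clock: 9.83
ee_pos: [0.6197, 0.096, 0.1537]
tool_rot: [0.0, 1.0, -0.0, -0.001]
contact_force: [1.0, 1.1, -1.5]
finger_gap: 0.639
grasp_force: 15.0
```

Call:
move_arm:
  series:
    - [5.0, 0.9, 2, 0, 0, 0, 0]
    - [5.0, 2.1, 4.5, 0, 0, 0, 0]
    - [5.0, 3.3, 7, 0, 0, 0, 0]
    - [5.0, 4.5, 9.5, 0, 0, 0, 0]
    - [5.0, 5.7, 12, 0, 0, 0, 0]

```text
clock: 10.25
ee_pos: [0.5629, 0.2172, 0.1532]
tool_rot: [0.0, 1.0, 0.0, -0.0]
contact_force: [-0.0, 0.7, -1.1]
finger_gap: 0.636
grasp_force: 15.0
```

Call:
move_arm:
  series:
    - [5.0, 1.2, 2.5, 0, 0, 0, 0]
    - [5.0, 2.4, 5, 0, 0, 0, 0]
    - [5.0, 3.6, 7.5, 0, 0, 0, 0]
    - [5.0, 4.7, 9.9, 0, 0, 0, 0]
    - [5.0, 5.4, 11.4, 0, 0, 0, 0]

```text
clock: 10.67
ee_pos: [0.5086, 0.3323, 0.1531]
tool_rot: [-0.0, 1.0, 0.0, -0.0]
contact_force: [0.0, 0.4, -1.6]
finger_gap: 0.632
grasp_force: 15.0
```

Call:
move_arm:
  series:
    - [5.0, 0, 0, 0, 0, 0, 0]
    - [5.0, 0, 0, 0, 0, 0, 0]
    - [5.0, 0, 0, 0, 0, 0, 0]
    - [5.0, 0, 0, 0, 0, 0, 0]

```text
clock: 11.0
ee_pos: [0.51, 0.3296, 0.1527]
tool_rot: [0.001, 1.0, -0.0, -0.0]
contact_force: [-0.4, -1.1, -0.8]
finger_gap: 0.638
grasp_force: 15.0
```

```bash
python3 -c "
from h import *
o=arm.get_obs();p=o['ee_pos'];print(p,R.from_quat(o['tool_rot']).as_matrix()[:,2].round(4))
look('w6',p[:2],p[2]+.0205,.056,win=10)"
```

```text
[0.50998117 0.32964581 0.15266821] [-2.e-04 -2.e-04 -1.e+00]
ee [0.51   0.3296 0.1527] expect [285.8 270.3] 55.4
(np.float32(284.0), np.float32(265.2), np.float32(55.6)) [0.5072 0.3288 0.1732]
(np.float32(289.0), np.float32(266.8), np.float32(58.7)) [0.508  0.3313 0.1732]
(np.float32(282.8), np.float32(259.8), np.float32(60.6)) [0.5042 0.3282 0.1732]
```

View pics/w6.png

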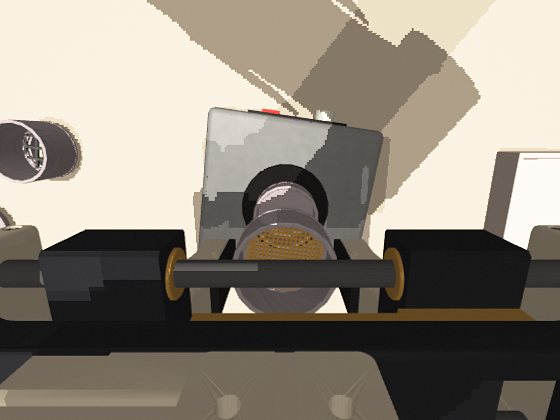

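Fine sieve is held level at (284,265), about 2 mm off in x. I'll lower it with a small correction.

Call:
move_arm:
  series:
    - [5.0, -0.1, 0.05, 1.5, 0, 0, 0]
    - [5.0, -0.1, 0.05, 3.5, 0, 0, 0]
    - [5.0, -0.1, 0.05, 5.2, 0, 0, 0]
    - [5.0, -0.1, 0.05, 6.0, 0, 0, 0]
    - [5.0, -0.1, 0.05, 6.0, 0, 0, 0]

```text
clock: 11.47
ee_pos: [0.5102, 0.3294, 0.0906]
tool_rot: [0.001, 1.0, -0.001, -0.001]
contact_force: [0.1, -0.3, -1.7]
finger_gap: 0.633
grasp_force: 15.0
```

Call:
move_arm:
  series:
    - [5.0, 0, 0, 0.3, 0, 0, 0]
    - [5.0, 0, 0, 0.6, 0, 0, 0]
    - [5.0, 0, 0, 0.9, 0, 0, 0]
    - [5.0, 0, 0, 1.1, 0, 0, 0]
    - [5.0, 0, 0, 1.1, 0, 0, 0]

```text
clock: 11.88
ee_pos: [0.5107, 0.331, 0.0815]
tool_rot: [0.0, 1.0, 0.0, 0.0]
contact_force: [-0.9, 0.3, -2.2]
finger_gap: 0.637
grasp_force: 15.0
```

Call:
move_arm:
  series:
    - [5.0, 0, 0, 0.1, 0, 0, 0]
    - [5.0, 0, 0, 0.2, 0, 0, 0]
    - [5.0, 0, 0, 0.3, 0, 0, 0]
    - [5.0, 0, 0, 0.3, 0, 0, 0]

```text
clock: 12.22
ee_pos: [0.5107, 0.331, 0.0785]
tool_rot: [0.0, 1.0, -0.0, -0.0]
contact_force: [0.2, 0.5, -0.5]
finger_gap: 0.637
grasp_force: 15.0
```

Call:
move_arm:
  series:
    - [5.0, 0, 0, 0.05, 0, 0, 0]
    - [5.0, 0, 0, 0.1, 0, 0, 0]
    - [5.0, 0, 0, 0.1, 0, 0, 0]

```text
clock: 12.47
ee_pos: [0.5108, 0.3311, 0.0777]
tool_rot: [0.0, 1.0, 0.0, 0.0]
contact_force: [-0.4, -0.4, -0.7]
finger_gap: 0.636
grasp_force: 15.0
```

Call:
move_arm:
  series:
    - [5.0, 0, 0, 0.0, 0, 0, 0]
    - [5.0, 0, 0, 0, 0, 0, 0]

```text
clock: 12.63
ee_pos: [0.5108, 0.3311, 0.0777]
tool_rot: [0.0, 1.0, 0.0, 0.0]
contact_force: [-0.7, -0.5, 0.3]
finger_gap: 0.638
grasp_force: 15.0
```

Call:
move_arm:
  series:
    - [5.0, 0, 0, 0.05, 0, 0, 0]
    - [5.0, 0, 0, 0.1, 0, 0, 0]
    - [5.0, 0, 0, 0.1, 0, 0, 0]
    - [5.0, 0, 0, 0.1, 0, 0, 0]

```text
clock: 12.97
ee_pos: [0.5109, 0.3311, 0.0776]
tool_rot: [-0.0, 1.0, 0.0, 0.0]
contact_force: [-3.9, -2.0, 8.7]
finger_gap: 0.638
grasp_force: 15.0
```

Contact came at TCP z 77.6 mm, exactly the expected seated height (13.6 + 64). Releasing, then on to the coarse sieve.

Call:
move_arm:
  series:
    - [6.5, 0, 0, 0, 0, 0, 0]
    - [7.5, 0, 0, 0, 0, 0, 0]
    - [8.7, 0, 0, 0, 0, 0, 0]
    - [8.7, 0, 0, 0, 0, 0, 0]
    - [8.7, 0, 0, 0, 0, 0, 0]

```text
clock: 13.38
ee_pos: [0.5108, 0.331, 0.0764]
tool_rot: [0.0, 1.0, -0.0, -0.0]
contact_force: [-0.0, 1.1, -0.3]
finger_gap: 0.949
grasp_force: 0.0
```

Call:
move_arm:
  series:
    - [8.7, 0, 0, -1, 0, 0, 0]
    - [8.7, 0, 0, -3, 0, 0, 0]
    - [8.7, 0, 0, -6, 0, 0, 0]
    - [8.7, 0, 0, -9, 0, 0, 0]
    - [8.7, 0, 0, -11, 0, 0, 0]

```text
clock: 13.8
ee_pos: [0.5116, 0.3315, 0.1904]
tool_rot: [-0.0, 1.0, 0.001, 0.001]
contact_force: [0.3, 0.2, 0.6]
finger_gap: 0.992
grasp_force: 0.0
```

Call:
move_arm:
  series:
    - [8.7, 0, 0, 0, 0, 0, 0]
    - [8.7, 0, 0, 0, 0, 0, 0]
    - [8.7, 0, 0, 0, 0, 0, 0]

```text
clock: 14.05
ee_pos: [0.5104, 0.3308, 0.1865]
tool_rot: [0.0, 1.0, 0.0, -0.0]
contact_force: [0.8, -0.2, 0.0]
finger_gap: 0.993
grasp_force: 0.0
```

```bash
python3 -c "
from h import *
look('w7',(.5095,.330),.098,.056,win=10)
look('s7',(.5095,.330),.098,.056,win=10,cam='scene')
im=cv2.imread('pics/s7.png')[150:330,380:540];w=cv2.imread('pics/w7.png')[90:270,180:380]
cv2.imwrite('pics/c7.png',np.hstack([cv2.resize(im,(480,540)),cv2.resize(w,(300,540))[:,:300]]))"
```

```text
ee [0.5104 0.3308 0.1865] expect [284.3 212.9] 32.5
(np.float32(284.5), np.float32(214.5), np.float32(29.2)) [0.5109 0.3302 0.098 ]
(np.float32(285.5), np.float32(209.5), np.float32(33.9)) [0.5065 0.331  0.098 ]
(np.float32(285.0), np.float32(219.5), np.float32(34.1)) [0.5154 0.3306 0.098 ]
ee [0.5103 0.3306 0.1859] expect [474.4 237.2] 18.1
```

View pics/c7.png

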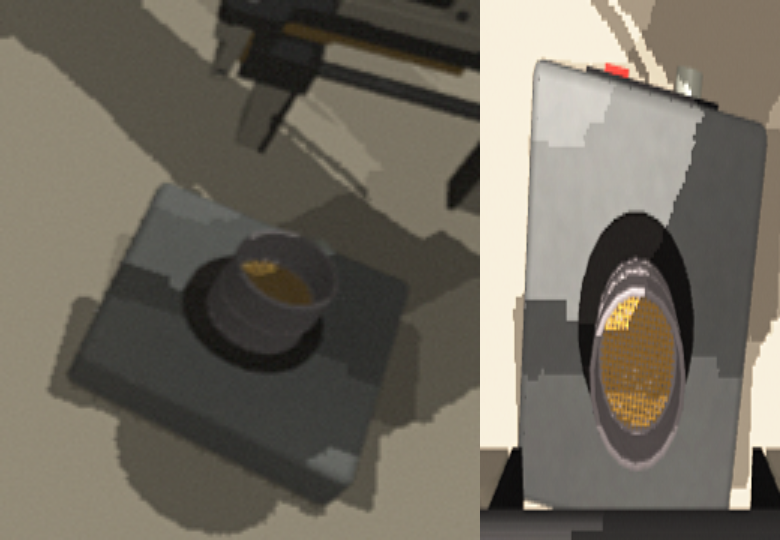

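The fine sieve sits flush on the pan, with a single straight seam (both crops). Next, the coarse sieve.

Call:
move_arm:
  series:
    - [8.7, 0.5, -2, 0, 0, 0, 0]
    - [8.7, 1, -4.5, 0, 0, 0, 0]
    - [8.7, 1.5, -7, 0, 0, 0, 0]
    - [8.7, 2, -9.5, 0, 0, 0, 0]
    - [8.7, 2.6, -12, 0, 0, 0, 0]

```text
clock: 14.57
ee_pos: [0.484, 0.2096, 0.1854]
tool_rot: [0.0, 1.0, -0.001, -0.001]
contact_force: [1.4, 0.4, 0.6]
finger_gap: 0.991
grasp_force: 0.0
```

Call:
move_arm:
  series:
    - [8.7, 0.6, -2.7, 0.5, 0, 0, 0]
    - [8.7, 1.2, -5.4, 1, 0, 0, 0]
    - [8.7, 1.8, -8, 1.5, 0, 0, 0]
    - [8.7, 2.4, -10.6, 1.8, 0, 0, 0]
    - [8.7, 2.6, -12.1, 2, 0, 0, 0]

```text
clock: 14.98
ee_pos: [0.4568, 0.0875, 0.1653]
tool_rot: [0.0, 1.0, -0.001, -0.001]
contact_force: [-0.6, -0.4, -0.8]
finger_gap: 0.994
grasp_force: 0.0
```

Call:
move_arm:
  series:
    - [8.7, 0, 0, 0, 0, 0, 0]
    - [8.7, 0, 0, 0, 0, 0, 0]
    - [8.7, 0, 0, 0, 0, 0, 0]
    - [8.7, 0, 0, 0, 0, 0, 0]

```text
clock: 15.32
ee_pos: [0.459, 0.0906, 0.1664]
tool_rot: [-0.0, 1.0, -0.0, -0.0]
contact_force: [-0.8, 1.7, -0.3]
finger_gap: 0.994
grasp_force: 0.0
```

```bash
python3 -c "
from h import *
look('w8',(.4579,.0889),.046,.056)"
```

```text
ee [0.459  0.0906 0.1664] expect [283.4 204.2] 29.0
(np.float32(285.0), np.float32(204.0), np.float32(28.2)) [0.4577 0.0904 0.046 ]
(np.float32(284.2), np.float32(199.0), np.float32(29.7)) [0.4527 0.0896 0.046 ]
(np.float32(282.2), np.float32(208.2), np.float32(30.5)) [0.4619 0.0877 0.046 ]
```

View pics/w8.png

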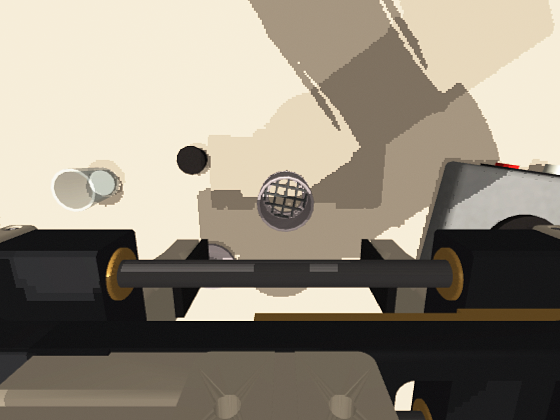

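Coarse sieve rim is at (285,203), which gives (0.4577, 0.0904). Gripping.

Call:
move_arm:
  series:
    - [8.7, 0.1, 0, 3, 0, 0, 0]
    - [8.7, 0.1, 0, 7, 0, 0, 0]
    - [8.7, 0.1, 0, 10.5, 0, 0, 0]
    - [8.7, 0.1, 0, 13, 0, 0, 0]
    - [8.7, 0.1, 0, 14.0, 0, 0, 0]

```text
clock: 15.78
ee_pos: [0.4558, 0.0895, 0.0231]
tool_rot: [-0.0, 1.0, -0.001, -0.002]
contact_force: [-0.9, -0.3, 0.4]
finger_gap: 0.989
grasp_force: 0.0
```

Call:
move_arm:
  series:
    - [8.7, 0, 0, 0.3, 0, 0, 0]
    - [8.0, 0, 0, 0.5, 0, 0, 0]
    - [6.2, 0, 0, 0.5, 0, 0, 0]
    - [6.2, 0, 0, 0.5, 0, 0, 0]
    - [6.2, 0, 0, 0.5, 0, 0, 0]

```text
clock: 16.2
ee_pos: [0.4585, 0.0906, 0.0226]
tool_rot: [-0.0, 1.0, 0.001, 0.001]
contact_force: [-0.1, 1.0, -0.1]
finger_gap: 0.757
grasp_force: 0.0
```

Call:
move_arm:
  series:
    - [5.0, 0, 0, 0, 0, 0, 0]
    - [5.0, 0, 0, 0, 0, 0, 0]
    - [5.0, 0, 0, 0, 0, 0, 0]
    - [5.0, 0, 0, 0, 0, 0, 0]
    - [5.0, 0, 0, 0, 0, 0, 0]

```text
clock: 16.62
ee_pos: [0.4583, 0.0904, 0.0223]
tool_rot: [0.0, 1.0, 0.0, 0.001]
contact_force: [-2.0, 1.7, 7.3]
finger_gap: 0.641
grasp_force: 15.0
```

Call:
move_arm:
  series:
    - [5.0, 0, 0, -1, 0, 0, 0]
    - [5.0, 0, 0, -3, 0, 0, 0]
    - [5.0, 0, 0, -7, 0, 0, 0]
    - [5.0, 0, 0, -11, 0, 0, 0]
    - [5.0, 0, 0, -15, 0, 0, 0]

```text
clock: 17.03
ee_pos: [0.4569, 0.0895, 0.1731]
tool_rot: [0.0, 1.0, -0.0, -0.001]
contact_force: [1.1, 1.5, -1.4]
finger_gap: 0.64
grasp_force: 15.0
```

Call:
move_arm:
  series:
    - [5.0, -0.5, 2, 0, 0, 0, 0]
    - [5.0, -1, 4.5, 0, 0, 0, 0]
    - [5.0, -1.5, 7, 0, 0, 0, 0]
    - [5.0, -2, 9.5, 0, 0, 0, 0]
    - [5.0, -2.6, 12, 0, 0, 0, 0]

```text
clock: 17.45
ee_pos: [0.4834, 0.2109, 0.1717]
tool_rot: [0.0, 1.0, 0.0, -0.0]
contact_force: [0.4, -0.6, -0.5]
finger_gap: 0.637
grasp_force: 15.0
```

Call:
move_arm:
  series:
    - [5.0, -0.6, 2.7, 0, 0, 0, 0]
    - [5.0, -1.2, 5.4, 0, 0, 0, 0]
    - [5.0, -1.8, 8, 0, 0, 0, 0]
    - [5.0, -2.4, 10.6, 0, 0, 0, 0]
    - [5.0, -2.7, 12.0, 0, 0, 0, 0]

```text
clock: 17.87
ee_pos: [0.5111, 0.3323, 0.171]
tool_rot: [-0.0, 1.0, -0.0, -0.0]
contact_force: [0.2, 0.3, -1.8]
finger_gap: 0.638
grasp_force: 15.0
```

Call:
move_arm:
  series:
    - [5.0, 0, 0, 0, 0, 0, 0]
    - [5.0, 0, 0, 0, 0, 0, 0]
    - [5.0, 0, 0, 0, 0, 0, 0]
    - [5.0, 0, 0, 0, 0, 0, 0]

```text
clock: 18.2
ee_pos: [0.5105, 0.329, 0.1716]
tool_rot: [0.0, 1.0, -0.0, -0.0]
contact_force: [0.0, -0.5, -0.2]
finger_gap: 0.641
grasp_force: 15.0
```

```bash
python3 -c "
from h import *
o=arm.get_obs();p=o['ee_pos']
look('w9',p[:2],p[2]+.0237,.056,win=10)"
```

```text
ee [0.5105 0.329  0.1716] expect [285.8 273.2] 56.6
(np.float32(284.2), np.float32(262.2), np.float32(58.2)) [0.5046 0.3282 0.1953]
(np.float32(283.8), np.float32(268.2), np.float32(54.0)) [0.5078 0.328  0.1953]
(np.float32(285.0), np.float32(275.8), np.float32(51.0)) [0.5119 0.3286 0.1953]
```

View pics/w9.png

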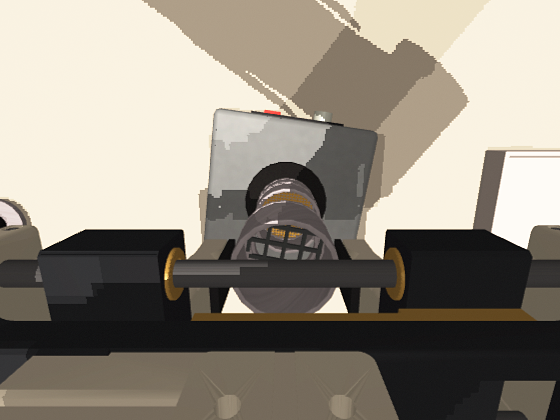

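The coarse sieve is level, at about (284,268). Lowering.

Call:
move_arm:
  series:
    - [5.0, -0.1, 0.15, 1.2, 0, 0, 0]
    - [5.0, -0.1, 0.15, 2.6, 0, 0, 0]
    - [5.0, -0.1, 0.15, 3.7, 0, 0, 0]
    - [5.0, -0.1, 0.15, 4.2, 0, 0, 0]
    - [5.0, -0.1, 0.15, 4.2, 0, 0, 0]

```text
clock: 18.67
ee_pos: [0.5111, 0.3305, 0.1276]
tool_rot: [0.0, 1.0, -0.001, -0.001]
contact_force: [0.3, -0.2, -0.7]
finger_gap: 0.641
grasp_force: 15.0
```

Call:
move_arm:
  series:
    - [5.0, 0, 0, 0.3, 0, 0, 0]
    - [5.0, 0, 0, 0.6, 0, 0, 0]
    - [5.0, 0, 0, 0.9, 0, 0, 0]
    - [5.0, 0, 0, 1.1, 0, 0, 0]
    - [5.0, 0, 0, 1.1, 0, 0, 0]

```text
clock: 19.08
ee_pos: [0.5116, 0.3314, 0.1182]
tool_rot: [0.0, 1.0, -0.0, -0.0]
contact_force: [-0.4, 0.6, -1.1]
finger_gap: 0.639
grasp_force: 15.0
```

Call:
move_arm:
  series:
    - [5.0, 0, 0, 0.1, 0, 0, 0]
    - [5.0, 0, 0, 0.2, 0, 0, 0]
    - [5.0, 0, 0, 0.3, 0, 0, 0]
    - [5.0, 0, 0, 0.3, 0, 0, 0]
    - [5.0, 0, 0, 0.3, 0, 0, 0]

```text
clock: 19.5
ee_pos: [0.5118, 0.3315, 0.1155]
tool_rot: [0.0, 1.0, -0.0, -0.0]
contact_force: [-0.2, 0.2, -1.6]
finger_gap: 0.64
grasp_force: 15.0
```

Call:
move_arm:
  series:
    - [5.0, 0, 0, 0.05, 0, 0, 0]
    - [5.0, 0, 0, 0.1, 0, 0, 0]
    - [5.0, 0, 0, 0.1, 0, 0, 0]
    - [5.0, 0, 0, 0.1, 0, 0, 0]

```text
clock: 19.83
ee_pos: [0.5118, 0.3315, 0.1146]
tool_rot: [0.0, 1.0, -0.0, 0.0]
contact_force: [-0.7, 0.3, -1.4]
finger_gap: 0.642
grasp_force: 15.0
```

Call:
move_arm:
  series:
    - [5.0, 0, 0, 0.05, 0, 0, 0]
    - [5.0, 0, 0, 0.05, 0, 0, 0]
    - [5.0, 0, 0, 0.05, 0, 0, 0]

```text
clock: 20.08
ee_pos: [0.5119, 0.3316, 0.1144]
tool_rot: [0.0, 1.0, 0.0, 0.0]
contact_force: [-1.0, -1.2, 3.0]
finger_gap: 0.64
grasp_force: 15.0
```

Contact came at 114.4 mm (expected 114.3), so it's home. Releasing and rising.

Call:
move_arm:
  series:
    - [6.5, 0, 0, 0, 0, 0, 0]
    - [7.5, 0, 0, 0, 0, 0, 0]
    - [8.7, 0, 0, 0, 0, 0, 0]
    - [8.7, 0, 0, 0, 0, 0, 0]
    - [8.7, 0, 0, 0, 0, 0, 0]

```text
clock: 20.5
ee_pos: [0.5118, 0.3315, 0.114]
tool_rot: [0.0, 1.0, 0.0, -0.0]
contact_force: [-0.1, 0.9, -0.3]
finger_gap: 0.952
grasp_force: 0.0
```

Call:
move_arm:
  series:
    - [8.7, 0, 0, -1, 0, 0, 0]
    - [8.7, 0, 0, -3, 0, 0, 0]
    - [8.7, 0, 0, -6, 0, 0, 0]
    - [8.7, 0, 0, -9, 0, 0, 0]
    - [8.7, 0, 0, -11, 0, 0, 0]

```text
clock: 20.92
ee_pos: [0.5126, 0.332, 0.228]
tool_rot: [-0.0, 1.0, 0.001, 0.001]
contact_force: [0.5, 0.9, 0.1]
finger_gap: 0.993
grasp_force: 0.0
```

Call:
move_arm:
  series:
    - [8.7, 0, 0, 0, 0, 0, 0]
    - [8.7, 0, 0, 0, 0, 0, 0]
    - [8.7, 0, 0, 0, 0, 0, 0]

```text
clock: 21.17
ee_pos: [0.5114, 0.3313, 0.224]
tool_rot: [0.0, 1.0, 0.0, -0.0]
contact_force: [-0.5, -0.6, -0.7]
finger_gap: 0.99
grasp_force: 0.0
```

```bash
python3 -c "
from h import *
look('w10',(.5115,.331),.138,.056,win=10)"
```

```text
ee [0.5114 0.3313 0.224 ] expect [284.9 214.8] 32.7
(np.float32(284.8), np.float32(209.8), np.float32(32.3)) [0.5071 0.331  0.138 ]
(np.float32(284.2), np.float32(215.5), np.float32(32.4)) [0.5121 0.3304 0.138 ]
(np.float32(283.0), np.float32(189.8), np.float32(34.7)) [0.4898 0.3294 0.138 ]
```

Call:
move_arm:
  series:
    - [8.7, -0.2, -2, 0, 0, 0, 0]
    - [8.7, -0.4, -5, 0, 0, 0, 0]
    - [8.7, -0.6, -8.5, 0, 0, 0, 0]
    - [8.7, -0.8, -12.2, 0, 0, 0, 0]
    - [8.7, -1, -16, 0, 0, 0, 0]

```text
clock: 21.63
ee_pos: [0.521, 0.1696, 0.2229]
tool_rot: [-0.0, 1.0, -0.001, -0.001]
contact_force: [0.6, -0.9, 0.4]
finger_gap: 0.994
grasp_force: 0.0
```

Call:
move_arm:
  series:
    - [8.7, -0.4, -3.7, 1.5, 0, 0, 0]
    - [8.7, -0.8, -7.4, 3, 0, 0, 0]
    - [8.7, -1.2, -11, 4.5, 0, 0, 0]
    - [8.7, -1.6, -14.5, 6, 0, 0, 0]
    - [8.7, -1.7, -16.7, 7, 0, 0, 0]

```text
clock: 22.05
ee_pos: [0.5372, 0.0011, 0.1518]
tool_rot: [0.001, 1.0, -0.001, -0.002]
contact_force: [-0.9, -0.6, -0.2]
finger_gap: 0.993
grasp_force: 0.0
```

Call:
move_arm:
  series:
    - [8.7, 0, 0, 0, 0, 0, 0]
    - [8.7, 0, 0, 0, 0, 0, 0]
    - [8.7, 0, 0, 0, 0, 0, 0]
    - [8.7, 0, 0, 0, 0, 0, 0]

```text
clock: 22.38
ee_pos: [0.5389, 0.0051, 0.1543]
tool_rot: [-0.0, 1.0, 0.0, 0.0]
contact_force: [-0.1, -0.0, -0.1]
finger_gap: 0.993
grasp_force: 0.0
```

```bash
python3 -c "
from h import *
look('w11',(.537,.004),.012,.056)
look('w11b',(.537,.004),.036,.022)"
```

```text
ee [0.5389 0.0051 0.1543] expect [284.1 198.6] 27.0
(np.float32(285.0), np.float32(201.8), np.float32(25.7)) [0.5404 0.0049 0.012 ]
ee [0.5389 0.0053 0.1543] expect [283.8 203.8] 11.5
(np.float32(284.8), np.float32(206.8), np.float32(10.8)) [0.54   0.0049 0.036 ]
(np.float32(292.5), np.float32(188.5), np.float32(12.1)) [0.5221 0.0122 0.036 ]
```

View pics/w11b.png

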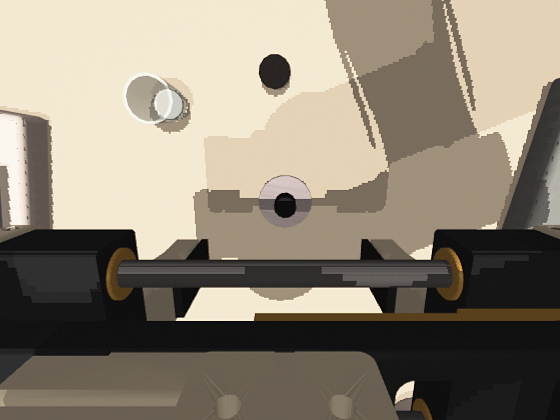

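Lid and knob are at (285,202) and (285,207), both giving (0.540, 0.005). Gripping the knob with the tips about 5 mm above the disc.

Call:
move_arm:
  series:
    - [8.7, -0.1, 0, 3, 0, 0, 0]
    - [8.7, -0.1, 0, 7, 0, 0, 0]
    - [8.7, -0.1, 0, 10.5, 0, 0, 0]
    - [8.7, -0.1, 0, 12.6, 0, 0, 0]
    - [8.0, -0.1, 0, 13.3, 0, 0, 0]

```text
clock: 22.9
ee_pos: [0.5376, 0.0047, 0.0179]
tool_rot: [-0.0, 1.0, -0.001, -0.002]
contact_force: [-0.9, 0.4, 0.4]
finger_gap: 0.955
grasp_force: 0.0
```

Call:
move_arm:
  series:
    - [6.0, 0, 0, 0.4, 0, 0, 0]
    - [4.0, 0, 0, 0.4, 0, 0, 0]
    - [3.0, 0, 0, 0.4, 0, 0, 0]
    - [3.0, 0, 0, 0.4, 0, 0, 0]
    - [3.0, 0, 0, 0.4, 0, 0, 0]

```text
clock: 23.32
ee_pos: [0.5407, 0.0049, 0.0185]
tool_rot: [-0.0, 1.0, 0.0, 0.001]
contact_force: [0.1, 0.1, -0.0]
finger_gap: 0.599
grasp_force: 0.0
```

Call:
move_arm:
  series:
    - [3.0, 0, 0, 0, 0, 0, 0]
    - [3.0, 0, 0, 0, 0, 0, 0]
    - [3.0, 0, 0, 0, 0, 0, 0]
    - [1.5, 0, 0, 0, 0, 0, 0]
    - [1.5, 0, 0, 0, 0, 0, 0]

```text
clock: 23.73
ee_pos: [0.5398, 0.0045, 0.0172]
tool_rot: [0.0, 1.0, 0.0, 0.0]
contact_force: [-0.2, 1.1, 1.1]
finger_gap: 0.251
grasp_force: 0.5
```

Call:
move_arm:
  series:
    - [1.5, 0, 0, 0, 0, 0, 0]
    - [1.5, 0, 0, 0, 0, 0, 0]
    - [1.5, 0, 0, 0, 0, 0, 0]
    - [1.5, 0, 0, 0, 0, 0, 0]
    - [1.5, 0, 0, 0, 0, 0, 0]

```text
clock: 24.15
ee_pos: [0.5398, 0.0045, 0.0171]
tool_rot: [0.0, 1.0, 0.0, 0.0]
contact_force: [-0.4, -0.2, 1.8]
finger_gap: 0.246
grasp_force: 15.0
```

Call:
move_arm:
  series:
    - [1.5, 0, 0, -1, 0, 0, 0]
    - [1.5, 0, 0, -4, 0, 0, 0]
    - [1.5, 0, 0, -8, 0, 0, 0]
    - [1.5, 0, 0, -12, 0, 0, 0]
    - [1.5, 0, 0, -16, 0, 0, 0]

```text
clock: 24.57
ee_pos: [0.5389, 0.0042, 0.1792]
tool_rot: [0.0, 1.0, -0.0, -0.0]
contact_force: [1.6, 0.7, -0.9]
finger_gap: 0.244
grasp_force: 15.0
```

Call:
move_arm:
  series:
    - [1.5, 0.2, 2, -2, 0, 0, 0]
    - [1.5, 0.5, 5, -3, 0, 0, 0]
    - [1.5, 0.8, 8.5, -3, 0, 0, 0]
    - [1.5, 1.1, 12, -3, 0, 0, 0]
    - [1.5, 1.4, 15.5, -3, 0, 0, 0]

```text
clock: 24.98
ee_pos: [0.5251, 0.1607, 0.2081]
tool_rot: [0.001, 1.0, 0.0, 0.0]
contact_force: [0.3, -0.1, -1.0]
finger_gap: 0.243
grasp_force: 15.0
```

Call:
move_arm:
  series:
    - [1.5, 0.3, 3.7, 0, 0, 0, 0]
    - [1.5, 0.6, 7.4, 0, 0, 0, 0]
    - [1.5, 0.9, 11, 0, 0, 0, 0]
    - [1.5, 1.2, 14.5, 0, 0, 0, 0]
    - [1.5, 1.4, 17.1, 0, 0, 0, 0]

```text
clock: 25.4
ee_pos: [0.511, 0.3329, 0.2074]
tool_rot: [-0.0, 1.0, 0.0, -0.0]
contact_force: [0.1, -0.9, -0.5]
finger_gap: 0.247
grasp_force: 15.0
```

Call:
move_arm:
  series:
    - [1.5, 0, 0, 0, 0, 0, 0]
    - [1.5, 0, 0, 0, 0, 0, 0]
    - [1.5, 0, 0, 0, 0, 0, 0]
    - [1.5, 0, 0, 0, 0, 0, 0]
    - [1.5, 0, 0, 0, 0, 0, 0]

```text
clock: 25.82
ee_pos: [0.5119, 0.3295, 0.2074]
tool_rot: [0.001, 1.0, 0.0, -0.0]
contact_force: [0.4, -0.5, -0.7]
finger_gap: 0.246
grasp_force: 15.0
```

```bash
python3 -c "
from h import *
o=arm.get_obs();p=o['ee_pos']
look('w12',p[:2],p[2]-.0051,.056,win=10)"
```

```text
ee [0.5119 0.3295 0.2074] expect [285.6 250.9] 47.5
(np.float32(288.0), np.float32(243.5), np.float32(49.1)) [0.5072 0.3309 0.2023]
(np.float32(285.0), np.float32(248.0), np.float32(45.2)) [0.51   0.3291 0.2023]
(np.float32(283.0), np.float32(241.8), np.float32(46.9)) [0.5062 0.3279 0.2023]
```

View pics/w12.png

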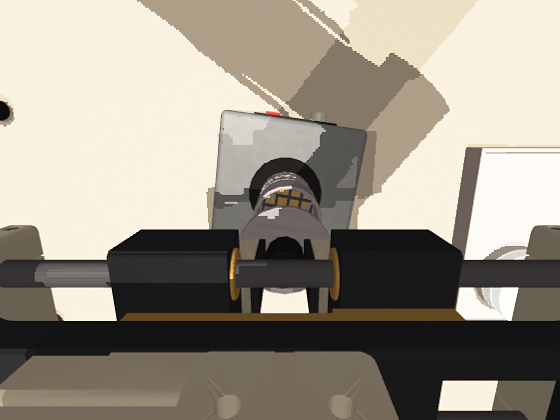

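The lid is held level above the stack, with its disc at about (285,248). Lowering.

Call:
move_arm:
  series:
    - [1.5, 0, 0.15, 1.2, 0, 0, 0]
    - [1.5, 0, 0.15, 2.6, 0, 0, 0]
    - [1.5, 0, 0.15, 3.7, 0, 0, 0]
    - [1.5, 0, 0.15, 4.2, 0, 0, 0]
    - [1.5, 0, 0.15, 4.2, 0, 0, 0]

```text
clock: 26.28
ee_pos: [0.5111, 0.3311, 0.1631]
tool_rot: [0.0, 1.0, -0.001, -0.001]
contact_force: [0.2, -0.5, -1.0]
finger_gap: 0.247
grasp_force: 15.0
```

Call:
move_arm:
  series:
    - [1.5, 0, 0, 0.3, 0, 0, 0]
    - [1.5, 0, 0, 0.6, 0, 0, 0]
    - [1.5, 0, 0, 0.9, 0, 0, 0]
    - [1.5, 0, 0, 1.1, 0, 0, 0]
    - [1.5, 0, 0, 1.1, 0, 0, 0]

```text
clock: 26.7
ee_pos: [0.5116, 0.3319, 0.1537]
tool_rot: [0.0, 1.0, -0.0, -0.0]
contact_force: [0.6, -0.5, -0.5]
finger_gap: 0.244
grasp_force: 15.0
```

Call:
move_arm:
  series:
    - [1.5, 0, 0, 0.1, 0, 0, 0]
    - [1.5, 0, 0, 0.2, 0, 0, 0]
    - [1.5, 0, 0, 0.3, 0, 0, 0]
    - [1.5, 0, 0, 0.3, 0, 0, 0]
    - [1.5, 0, 0, 0.3, 0, 0, 0]

```text
clock: 27.12
ee_pos: [0.5118, 0.332, 0.1511]
tool_rot: [0.0, 1.0, -0.0, -0.0]
contact_force: [0.2, 1.0, -1.8]
finger_gap: 0.246
grasp_force: 15.0
```

Call:
move_arm:
  series:
    - [1.5, 0, 0, 0.05, 0, 0, 0]
    - [1.5, 0, 0, 0.1, 0, 0, 0]
    - [1.5, 0, 0, 0.15, 0, 0, 0]
    - [1.5, 0, 0, 0.15, 0, 0, 0]
    - [1.5, 0, 0, 0.15, 0, 0, 0]

```text
clock: 27.53
ee_pos: [0.5118, 0.332, 0.1495]
tool_rot: [0.0, 1.0, -0.0, -0.0]
contact_force: [-0.4, -0.3, 0.4]
finger_gap: 0.245
grasp_force: 15.0
```

Call:
move_arm:
  series:
    - [1.5, 0, 0, 0.03, 0, 0, 0]
    - [1.5, 0, 0, 0.05, 0, 0, 0]
    - [1.5, 0, 0, 0.05, 0, 0, 0]

```text
clock: 27.78
ee_pos: [0.5118, 0.332, 0.1492]
tool_rot: [0.0, 1.0, 0.0, 0.0]
contact_force: [-1.3, -0.8, -0.2]
finger_gap: 0.246
grasp_force: 15.0
```

Call:
move_arm:
  series:
    - [1.5, 0, 0, 0.03, 0, 0, 0]
    - [1.5, 0, 0, 0.06, 0, 0, 0]
    - [1.5, 0, 0, 0.06, 0, 0, 0]
    - [1.5, 0, 0, 0.06, 0, 0, 0]

```text
clock: 28.12
ee_pos: [0.512, 0.3321, 0.1491]
tool_rot: [-0.0, 1.0, 0.0, 0.0]
contact_force: [-1.7, -0.8, 4.8]
finger_gap: 0.246
grasp_force: 15.0
```

Contact came at 149.1 mm, as expected. Releasing.

Call:
move_arm:
  series:
    - [2.6, 0, 0, 0, 0, 0, 0]
    - [3.5, 0, 0, 0, 0, 0, 0]
    - [5, 0, 0, 0, 0, 0, 0]
    - [6, 0, 0, 0, 0, 0, 0]
    - [6, 0, 0, 0, 0, 0, 0]

```text
clock: 28.53
ee_pos: [0.5117, 0.3319, 0.1482]
tool_rot: [0.0, 1.0, -0.0, -0.0]
contact_force: [0.4, 0.5, -0.3]
finger_gap: 0.538
grasp_force: 0.0
```

Call:
move_arm:
  series:
    - [6, 0, 0, -0.5, 0, 0, 0]
    - [6, 0, 0, -2, 0, 0, 0]
    - [6, 0, 0, -5, 0, 0, 0]
    - [6, 0, 0, -8, 0, 0, 0]
    - [6, 0, 0, -11, 0, 0, 0]

```text
clock: 28.95
ee_pos: [0.5116, 0.3318, 0.26]
tool_rot: [0.0, 1.0, -0.0, -0.0]
contact_force: [0.4, 0.6, -0.0]
finger_gap: 0.684
grasp_force: 0.0
```

Call:
move_arm:
  series:
    - [6, 0, -2, 0, 0, 0, 0]
    - [6, 0, -5, 0, 0, 0, 0]
    - [6, 0, -8.5, 0, 0, 0, 0]
    - [6, 0, -11, 0, 0, 0, 0]
    - [6, 0, -12, 0, 0, 0, 0]

```text
clock: 29.37
ee_pos: [0.5113, 0.2092, 0.2591]
tool_rot: [0.001, 1.0, 0.0, 0.0]
contact_force: [-1.2, 0.5, 0.6]
finger_gap: 0.684
grasp_force: 0.0
```

```bash
python3 -c "
from h import *
o,s=snap('scene','s13');o,t=snap('top','t13')
c=cv2.resize(s[120:330,380:560],(515,600));cv2.imwrite('pics/c13.png',np.hstack([c,cv2.resize(t[140:320,60:145],(283,600))]))"
```

```text
(no output)
```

View pics/c13.png

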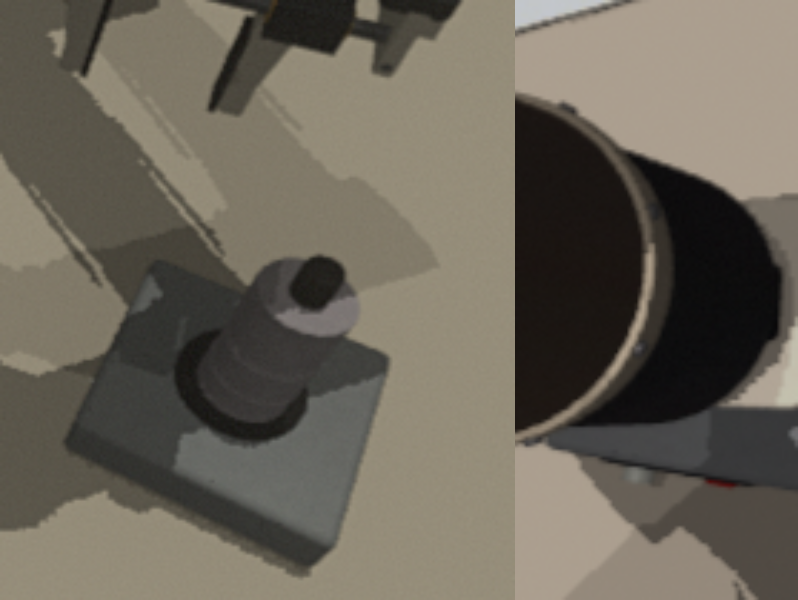

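The scene crop shows the full stack upright on the pad, with the lid flush and the gripper clear. The arm blocks the top view. Handing in.

```bash
python3 -c "
from bench import arm
print(arm.finish_job())"
```

```text
the job is handed in; nothing more can be done
None
```

The pan, fine sieve, coarse sieve and lid are stacked in that order on the shaker pad; each collar made contact within about 0.1 mm of its calculated seated height, the bystanders were not touched, and the job was handed in at about 29.5 s.

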